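# Sample bottles from the block heater to the cooling rack, order kept

## Task

The place of each of the four sample bottles in the row of the block heater is the only record of which sample it holds: move them to the cooling rack in the same order, the bottle next to the heater's control panel into the hole next to the rack's wire handle, and so on to the far ends. Keep each bottle upright, lower it fully into its hole rather than dropping it, and let go; leave the tape, the Petri dish and the marker pen where they are.

Things in the scene. Friction and masses are not known exactly. Their poses are not given: they have to be found in the camera images.
- slim_vial: slim clear screw-cap vial with a white cap, 18 mm diameter, 62 mm tall; origin at the centre of its underside, z up; it starts upright in an 18 mm deep bore of the block heater, underside 18 mm below the block's top; held across its wall just above the block
- stoppered_vial: clear stoppered vial with a white crimped cap, 23 mm diameter, 48 mm tall; origin at the centre of its underside, z up; it starts upright in an 18 mm deep bore of the block heater, underside 18 mm below the block's top; held across its wall just above the block
- open_vial: clear open vial without a cap, with a label, 26 mm diameter, 44 mm tall; origin at the centre of its underside, z up; it starts upright in an 18 mm deep bore of the block heater, underside 18 mm below the block's top; held across its wall just above the block
- amber_bottle: amber screw-cap bottle with a black cap, 32 mm diameter, 56 mm tall; origin at the centre of its underside, z up; it starts upright in an 18 mm deep bore of the block heater, underside 18 mm below the block's top; held across its wall just above the block
- block_slim_vial: dull grey aluminium block 74 x 43.5 x 46 mm in the heater, with one 21 mm bore 18 mm deep in the middle of its top: the one in which the slim vial stands at the start; fixed; origin at the centre of its underside, bore mouth 46 mm above it, z up
- block_stoppered_vial: dull grey aluminium block 74 x 43.5 x 46 mm in the heater, with one 26 mm bore 18 mm deep in the middle of its top: the one in which the stoppered vial stands at the start; fixed; origin at the centre of its underside, bore mouth 46 mm above it, z up
- block_open_vial: dull grey aluminium block 74 x 43.5 x 46 mm in the heater, with one 28.5 mm bore 18 mm deep in the middle of its top: the one in which the open vial stands at the start; fixed; origin at the centre of its underside, bore mouth 46 mm above it, z up
- block_amber_bottle: dull grey aluminium block 74 x 43.5 x 46 mm in the heater, with one 35 mm bore 18 mm deep in the middle of its top: the one in which the amber bottle stands at the start; fixed; origin at the centre of its underside, bore mouth 46 mm above it, z up
- block_heater: white bench block heater, 104 x 257 mm, rim 68 mm high, fixed; a row of four aluminium blocks, shuffled at each start, stands in it, tops 72 mm above the table. Sloping grey control panel with display and black knob at its +y end, lower than the blocks. Origin on the table under the middle of the row, z up; places along y at +67.5 (next to the panel), +22.5, -22.5, -67.5 mm
- cooling_rack: light wooden rack, 66 x 192 x 40 mm, fixed, turned any way round; four equal empty holes of 38 mm diameter, 18 mm deep (floor 22 mm above the table); upright wire handle with a black grip, 62 mm high, at its +y end, 122 mm from the origin. Origin on the table under the middle of the row, z up; holes along y at +67.5 (next to the handle), +22.5, -22.5, -67.5 mm
- tape_roll: roll of tan tape lying flat, 98 mm across, 25 mm high; origin at the centre of its underside; a bystander
- petri_base: glass Petri dish, 96 mm across, 18 mm high; origin at the centre of its underside; a bystander
- marker_pen: black marker pen lying on the table, 134 mm long, 13 mm thick; origin near one end; a bystander
Mind the look-alikes: they are no part of the job. What is shaped like the slim_vial but purple is not meant.

How it is judged:
At the end, for the whole second after the job is handed in: Each bottle stands in the cooling rack hole whose number, counted from the wire handle, is that of its block in the heater counted from the control panel: within 12 mm of the hole's axis in each direction, its underside within 4 mm of the hole's floor, upright within 0.12 rad, at rest and released (((y of block_slim_vial in the frame of block_heater between 0.0575 and 0.0775 m and y of slim_vial in the frame of cooling_rack between 0.0555 and 0.0795 m) or (y of block_slim_vial in the frame of block_heater between 0.0125 and 0.0325 m and y of slim_vial in the frame of cooling_rack between 0.0105 and 0.0345 m) or (y of block_slim_vial in the frame of block_heater between -0.0325 and -0.0125 m and y of slim_vial in the frame of cooling_rack between -0.0345 and -0.0105 m) or (y of block_slim_vial in the frame of block_heater between -0.0775 and -0.0575 m and y of slim_vial in the frame of cooling_rack between -0.0795 and -0.0555 m)) and x of slim_vial in the frame of cooling_rack between -0.012 and 0.012 m and z of slim_vial in the frame of cooling_rack between 0.018 and 0.026 m and angle between each of slim_vial, stoppered_vial, open_vial, amber_bottle's own z axis and vertical below 0.12 rad and linear speed of each of slim_vial, stoppered_vial, open_vial, amber_bottle below 0.02 m/s and ((y of block_stoppered_vial in the frame of block_heater between 0.0575 and 0.0775 m and y of stoppered_vial in the frame of cooling_rack between 0.0555 and 0.0795 m) or (y of block_stoppered_vial in the frame of block_heater between 0.0125 and 0.0325 m and y of stoppered_vial in the frame of cooling_rack between 0.0105 and 0.0345 m) or (y of block_stoppered_vial in the frame of block_heater between -0.0325 and -0.0125 m and y of stoppered_vial in the frame of cooling_rack between -0.0345 and -0.0105 m) or (y of block_stoppered_vial in the frame of block_heater between -0.0775 and -0.0575 m and y of stoppered_vial in the frame of cooling_rack between -0.0795 and -0.0555 m)) and x of stoppered_vial in the frame of cooling_rack between -0.012 and 0.012 m and z of stoppered_vial in the frame of cooling_rack between 0.018 and 0.026 m and ((y of block_open_vial in the frame of block_heater between 0.0575 and 0.0775 m and y of open_vial in the frame of cooling_rack between 0.0555 and 0.0795 m) or (y of block_open_vial in the frame of block_heater between 0.0125 and 0.0325 m and y of open_vial in the frame of cooling_rack between 0.0105 and 0.0345 m) or (y of block_open_vial in the frame of block_heater between -0.0325 and -0.0125 m and y of open_vial in the frame of cooling_rack between -0.0345 and -0.0105 m) or (y of block_open_vial in the frame of block_heater between -0.0775 and -0.0575 m and y of open_vial in the frame of cooling_rack between -0.0795 and -0.0555 m)) and x of open_vial in the frame of cooling_rack between -0.012 and 0.012 m and z of open_vial in the frame of cooling_rack between 0.018 and 0.026 m and ((y of block_amber_bottle in the frame of block_heater between 0.0575 and 0.0775 m and y of amber_bottle in the frame of cooling_rack between 0.0555 and 0.0795 m) or (y of block_amber_bottle in the frame of block_heater between 0.0125 and 0.0325 m and y of amber_bottle in the frame of cooling_rack between 0.0105 and 0.0345 m) or (y of block_amber_bottle in the frame of block_heater between -0.0325 and -0.0125 m and y of amber_bottle in the frame of cooling_rack between -0.0345 and -0.0105 m) or (y of block_amber_bottle in the frame of block_heater between -0.0775 and -0.0575 m and y of amber_bottle in the frame of cooling_rack between -0.0795 and -0.0555 m)) and x of amber_bottle in the frame of cooling_rack between -0.012 and 0.012 m and z of amber_bottle in the frame of cooling_rack between 0.018 and 0.026 m); the robot touches nothing.
It fails at once if a bottle is tipped more than about 35 degrees (angle between any of slim_vial, stoppered_vial, open_vial, amber_bottle's own z axis and vertical above 0.6 rad).
It fails at once if a bottle is dropped (falls free faster than 0.6 m/s, a drop of about 2 cm) ((linear speed of slim_vial above 0.6 m/s and contact force between slim_vial and the arm below 0.01 N and contact force between slim_vial and the fingers below 0.01 N) or (linear speed of stoppered_vial above 0.6 m/s and contact force between stoppered_vial and the arm below 0.01 N and contact force between stoppered_vial and the fingers below 0.01 N) or (linear speed of open_vial above 0.6 m/s and contact force between open_vial and the arm below 0.01 N and contact force between open_vial and the fingers below 0.01 N) or (linear speed of amber_bottle above 0.6 m/s and contact force between amber_bottle and the arm below 0.01 N and contact force between amber_bottle and the fingers below 0.01 N)).
It fails at once if the tape, the Petri dish or the marker pen is moved more than 3 cm (distance of any of tape_roll, petri_base, marker_pen from where it was at the start of the episode above 0.03 m).
It also fails if it takes over 104 s, if anything falls off the work surface, if the arm or the gripper's body presses on something with over 40 N, if the wrist force passes 120 N, or if a joint passes its speed limit or range.

## Robot

A 6-joint arm with a two-finger parallel gripper is mounted at the origin on a cart in front of the work surface, level with it; the furniture and walls round the work are solid. World frame = base frame: x ahead of the robot, y to its left, z up, the work surface at z = 0. Lengths are in m, angles in rad, forces in N, time in s.
With the tool pointing down it reaches from about 0.25 to 0.85 m from the base axis. Payload 12.5 kg.
Tool frame: the origin (TCP) lies at the very end of the fingers, on their centre line; the grasp point (between the pads) lies 19 mm behind it; z points along the fingers, y is the direction in which the jaws open and shut (so a half turn about z gives the same grasp; the last joint's range is limited). The gripper opens to 93 mm and grips with 3 to 60 N. Pads are 15 mm wide; open, the fingers measure 128 mm over their backs; the gripper's body (75 mm by 188 mm) begins 65 mm behind the grasp point.
Start: joints at [1.178, 0.351, 1.652, -0, 1.139, -0.085], TCP at [0.167, 0.524, 0.219] pointing down, gripper open.
Joint ranges: [-2.75, 2.75], [-0.79, 2.1], [0.01, 2.65], [-1.57, 4.71], [0.07, 3.14], [-2.87, 2.87]. Speed limits (rad/s): [2.22, 2.22, 2.79, 3.14, 3.14, 3.14].

## Interface

Orientations are given as [roll, pitch, yaw] about the fixed x, y, z axes, in that order (R = Rz(yaw) Ry(pitch) Rx(roll)).
In Python, from workcell import telemetry, camera, r gives the robot as it stands.
- The arm moves only by the tool servo_tool, never from a script. Its arguments are lists of equal length, an entry for each row: "jaw": the closure, from -1 (fully open) to 1 (shut); "dp": the shift along the tool's x, y, z in m, a list of three; "yaw": the turn about the tool's z in degrees. A call has exactly 8 rows; each row is the pose to reach, as a shift and turn from the pose commanded when the call began, along the tool's axes at that moment; what a row does not reach only later rows make up. A row lasts 1/10 s, in which the tool goes at most 50 mm and 8.59 degrees, less where a joint would pass 70% of its speed; a pose out of reach is approached as far as the arm can. A call with a gripper value outside its range is refused whole. The fingers move at their own pace and stop on an object; the grip force is fixed at half the most. Time passes only in rows, so rows that repeat a pose let the fingers close, or fill a call up. It gives the time, the measured TCP pose, the force and the opening at its end, in the units of the state.
- telemetry.observe(): the state, without advancing time (a new reading comes with each control period).
- camera(name): name is "side" or "top"; returns a dict with "color" (480x640x3 uint8, blue, green, red), "range_z" (480x640 float32, m along the optical axis (not along the pixel's ray), 0 where there is no reading), "intrinsics" (3x3 intrinsics, pixels), "R" (3x3) and "t" (3): a world point X has camera coordinates R X + t. Camera axes: x right, y down, z forward; pixel columns grow to the right and rows downward; lengths in m; the calibration is good to about 2 mm. A picture is of the moment at which its call begins.
- r.sign_off(): hands the job in, once; it reports no verdict.
The state is a dict: "clock": time; "joint_positions": joint angles; "qvel": joint speeds; "tau": joint torques, N m; "position": TCP position; "tcp_rot": TCP orientation; "wrist_force": force on the tool from outside, world axes, zero at the start; "torque": the same for the moment, N m; "opening": finger opening in m.
Only numpy, scipy, OpenCV 4.12 (cv2) and the standard library are available. Lean on these libraries where they do the work, as an engineer would, in place of code of your own. Each camera call takes 0.05 s, during which the arm holds its last target.

## Working session

There is one attempt and no reset: what is moved stays moved. The work goes in short steps, Python scripts to look and compute and a tool call to move; the robot and the scene stay as the last step left them, time stands still between calls to the robot, and variables do not carry over. Pictures are saved under pics/ and viewed, and the job is handed in when it is done.

Besides the shell and the picture viewer there is one more tool, called as name(argument=value, ...), one argument or row to a line, values as JSON. servo_tool: Moves the arm, as the interface text tells. Its arguments: {"type":"object","properties":{"jaw":{"type":"array","items":{"type":"number"}},"dp":{"type":"array","items":{"type":"array","items":{"type":"number"}}},"yaw":{"type":"array","items":{"type":"number"}}},"required":["jaw","dp","yaw"]}

```bash
mkdir -p pics; python3 - <<'E'
from workcell import telemetry,camera,r
import cv2,numpy as np
s=telemetry.observe();print({k:np.round(v,3).tolist() for k,v in s.items()})
for n in("side","top"):
    c=camera(n);cv2.imwrite(f"pics/{n}0.png",c["color"]);np.savez(f"{n}0.npz",**c);print(n,c["intrinsics"].tolist(),np.round(c["R"],3).tolist(),np.round(c["t"],3))
E
```

```text
{'clock': 0.0, 'joint_positions': [1.178, 0.351, 1.652, -0.0, 1.139, -0.085], 'qvel': [0.001, 0.001, -0.001, -0.0, 0.002, -0.0], 'tau': [-0.001, -49.73, -28.527, 0.07, 0.025, -0.0], 'position': [0.166, 0.524, 0.218], 'tcp_rot': [-3.14, -0.0, 2.834], 'wrist_force': [1.034, -0.17, 0.26], 'torque': [-0.015, -0.02, 0.035], 'opening': 0.093}
side [[498.47017353715654, 0.0, 324.4117647169876], [0.0, 498.47017353715654, 238.38503363502508], [0.0, 0.0, 1.0]] [[0.882, -0.47, 0.022], [-0.278, -0.558, -0.782], [0.38, 0.684, -0.622]] [-0.54   0.185  0.904]
top [[467.6662451035812, 0.0, 321.3317163110219], [0.0, 467.6662451035812, 231.35342995192318], [0.0, 0.0, 1.0]] [[0.008, -1.0, -0.03], [-0.984, -0.003, -0.179], [0.179, 0.031, -0.983]] [-0.08   0.548  0.983]
```

View pics/top0.png

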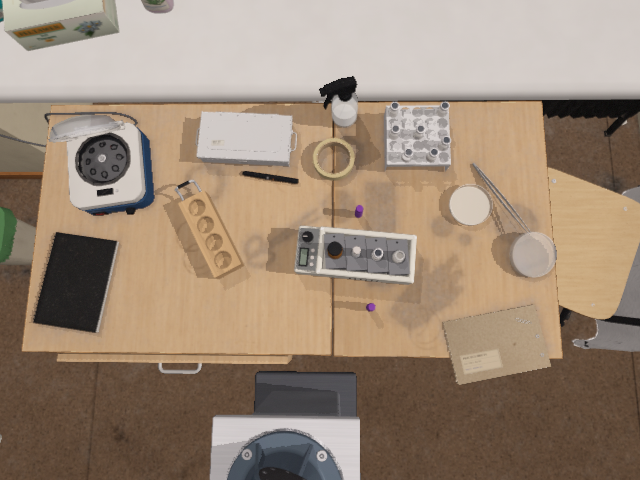

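View pics/side0.png

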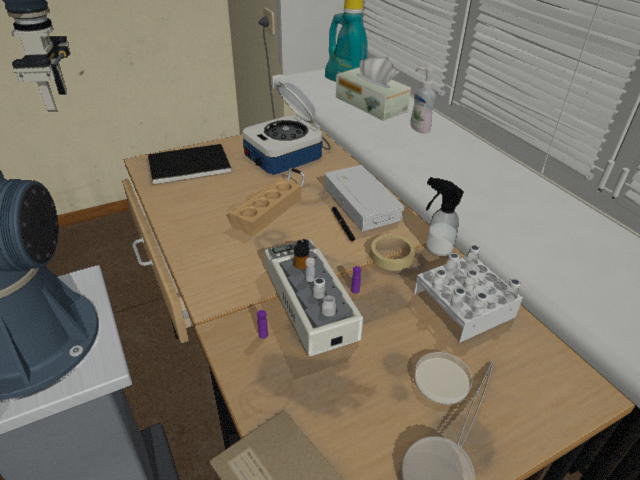

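```bash
cat > h.py <<'E'
import numpy as np,cv2
def cloud(c):
    K=c["intrinsics"];z=c["range_z"].astype(float)
    v,u=np.mgrid[:480,:640]
    P=np.stack([(u-K[0,2])/K[0,0]*z,(v-K[1,2])/K[1,1]*z,z],-1)
    W=(P-c["t"])@c["R"]; W[z==0]=np.nan
    return W
def px2w(c,u,v,zw):
    K=c["intrinsics"];d=c["R"].T@np.array([(u-K[0,2])/K[0,0],(v-K[1,2])/K[1,1],1]);o=-c["R"].T@c["t"]
    return o+d*(zw-o[2])/d[2]
def proj(c,X):
    p=c["R"]@np.asarray(X)+c["t"];K=c["intrinsics"];return p[:2]/p[2]*[K[0,0],K[1,1]]+K[:2,2]
E
python3 - <<'E'
from h import *
t=np.load("top0.npz");s=np.load("side0.npz")
a=t["color"][215:295,285:425];b=t["color"][175:285,160:250]
cv2.imwrite("pics/tz.png",cv2.resize(a,None,fx=5,fy=5,interpolation=3));cv2.imwrite("pics/rz.png",cv2.resize(b,None,fx=5,fy=5,interpolation=3))
cv2.imwrite("pics/sz.png",cv2.resize(s["color"][220:360,240:380],None,fx=4,fy=4,interpolation=3))
W=cloud(t);Z=W[...,2]
def rect(m,n):
    P=W[m][:,:2]; r=cv2.minAreaRect((P*1000).astype(np.float32));print(n,m.sum(),r,np.median(W[m],0))
sub=np.zeros(Z.shape,bool);sub[205:300,280:430]=1
for lo,hi in((.055,.071),(.066,.078),(.05,.2)): rect(sub&(Z>lo)&(Z<hi),("heater",lo))
sub=np.zeros(Z.shape,bool);sub[170:290,160:250]=1
m=sub&(Z>.033)&(Z<.048);
rect(m,"rack");rect(sub&(Z>.05)&(Z<.08),"handle")
for c,n in((W,"t"),(cloud(s),"s")):print(n,[np.nanmedian(x) for x in [c[330:345,250:320,2] if n=="t" else c[400:420,340:400,2]]])
E
```

```text
('heater', 0.055) 3100 ((526.25634765625, -153.07107543945312), (256.83953857421875, 159.5934600830078), 84.645263671875) [ 0.49814097 -0.12870317  0.06703485]
('heater', 0.066) 3877 ((498.04229736328125, -155.6529541015625), (245.51707458496094, 103.5970230102539), 84.79179382324219) [ 0.49536865 -0.16929811  0.07113056]
('heater', 0.05) 5678 ((526.2389526367188, -152.87188720703125), (257.11505126953125, 159.67640686035156), 84.76625061035156) [ 0.49610484 -0.15267233  0.0701325 ]
rack 1718 ((556.7618408203125, 180.71311950683594), (217.87599182128906, 66.81864166259766), 28.405733108520508) [0.54533579 0.1744609  0.04002283]
handle 76 ((653.781982421875, 232.63504028320312), (9.382762908935547, 47.59929275512695), 28.647706985473633) [0.65332071 0.23153036 0.06023079]
t [np.float64(0.0005253482206309501)]
s [np.float64(-2.739023216989505e-05)]
```

View pics/tz.png

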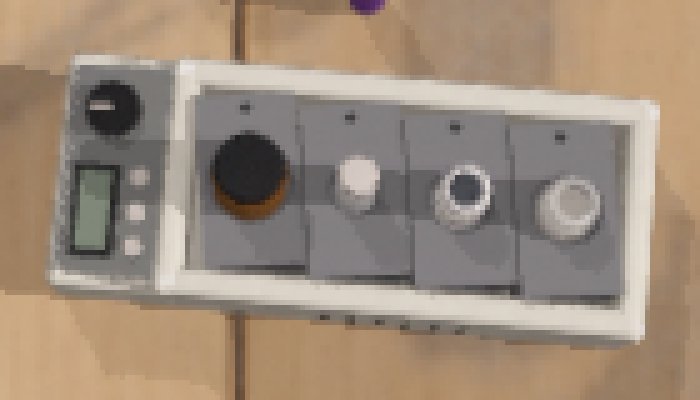

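View pics/rz.png

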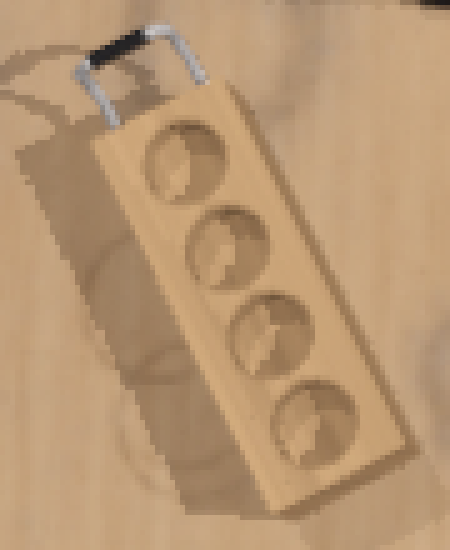

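View pics/sz.png

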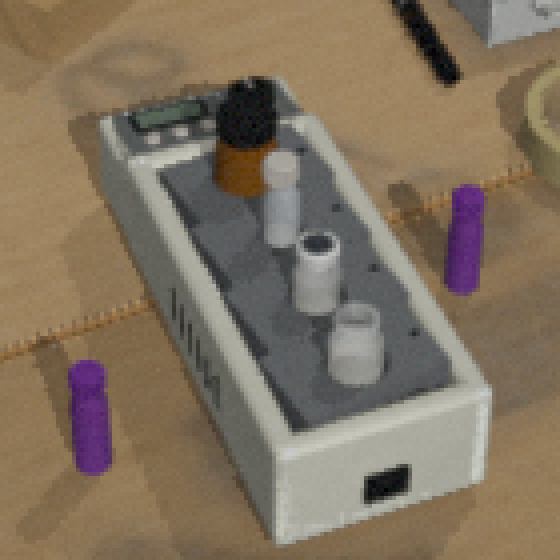

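```bash
python3 - <<'E'
from h import *
t=np.load("top0.npz");s=np.load("side0.npz")
d=lambda a,b:np.degrees(np.arctan2(b[1]-a[1],b[0]-a[0]))
H=[px2w(t,*p,.04)[:2] for p in((197-.4,207.2),(205.2,224.4),(214,241.6),(222.6,259.2))]
print("holes",np.round(H,4),d(H[3],H[0]),np.mean(H,0))
B=[px2w(t,284.6+u/5,214.6+v/5,z)[:2] for u,v,z in((250,170,.110),(358,175,.116),(465,188,.102),(570,200,.098))]
print("bott",np.round(B,4),d(B[3],B[0]),np.mean(B,0))
for n,c in(("t",t),("s",s)):
    W=cloud(c);Z=W[...,2];X=W[...,0];Y=W[...,1]
    e=np.array([np.cos(np.radians(84.7)),np.sin(np.radians(84.7))])
    with np.errstate(invalid='ignore'):
      for i,zt in enumerate((.110,.116,.102,.098)):
        m=(np.hypot(X-B[i][0],Y-B[i][1])<.03)&(Z>zt-.006)&(Z<zt+.008)
        P=W[m];print(n,i,m.sum(),np.round((P[:,:2].max(0)+P[:,:2].min(0))/2,4),np.round(np.ptp(P[:,:2],axis=0),3),np.median(P[:,2]))
      m=(np.abs(X-.55)<.16)&(np.abs(Y-.18)<.12)&(Z>.034)&(Z<.046)
      m=cv2.morphologyEx(m.astype(np.uint8),cv2.MORPH_OPEN,np.ones((5,5)))>0
      print(n,cv2.minAreaRect((W[m][:,:2]*1000).astype(np.float32)))
E
```

```text
holes [[0.605  0.2061]
 [0.5654 0.1844]
 [0.5264 0.1625]
 [0.487  0.1414]] 28.73900241943134 [0.54594882 0.17358373]
bott [[ 0.5016 -0.1066]
 [ 0.4988 -0.1506]
 [ 0.4956 -0.1953]
 [ 0.4913 -0.2389]] 85.56061844527267 [ 0.49681904 -0.1728578 ]
t 0 162 [ 0.5019 -0.1063] [0.028 0.027] 0.11041617583130447
t 1 49 [ 0.499  -0.1512] [0.014 0.014] 0.11629705965238159
t 2 78 [ 0.495  -0.1951] [0.019 0.018] 0.10229835922619819
t 3 55 [ 0.4906 -0.2408] [0.021 0.019] 0.09823299229841696
t ((545.958740234375, 174.85848999023438), (193.320068359375, 66.80284118652344), 28.38136863708496)
s 0 144 [ 0.5028 -0.1056] [0.028 0.029] 0.10968704507790275
s 1 54 [ 0.4988 -0.1504] [0.015 0.016] 0.11517858918617561
s 2 87 [ 0.4945 -0.1958] [0.019 0.022] 0.10167230207477106
s 3 78 [ 0.49   -0.2399] [0.021 0.021] 0.09726202436971933
s ((546.2869873046875, 176.24896240234375), (195.02633666992188, 69.75525665283203), 28.559925079345703)
```

```bash
cat > p.py <<'E'
import sys,numpy as np
from workcell import telemetry
from scipy.spatial.transform import Rotation as Ro
s=telemetry.observe();p=np.array(s["position"]);R=Ro.from_euler("xyz",s["tcp_rot"]).as_matrix()
x,y,z,w=map(float,sys.argv[1:5])
yaw=np.degrees(s["tcp_rot"][2]);dy=-((w-yaw+180)%360-180)
print("pos",np.round(p,4),"yaw",round(yaw,2),"dp mm",np.round(R.T@(np.array([x,y,z])-p)*1000,1),"turn",round(dy,2),"open",round(s["opening"],4),"F",np.round(s["wrist_force"],1),"q",np.round(s["joint_positions"],2),"t",s["clock"])
E
python3 p.py .4905 -.2405 .18 84.8
```

```text
pos [0.1665 0.5239 0.2182] yaw 162.36 dp mm [-540.4 -630.2   38.8] turn 77.56 open 0.0931 F [-0.6 -0.1 -0.2] q [ 1.18  0.35  1.65 -0.    1.14 -0.08] t 0.1
```

servo_tool(
  jaw=[-1,-1,-1,-1,-1,-1,-1,-1],
  dp=[
    [-0.02,-0.025,0],
    [-0.05,-0.06,0],
    [-0.08,-0.095,0],
    [-0.11,-0.13,0],
    [-0.14,-0.165,0],
    [-0.17,-0.2,0],
    [-0.2,-0.235,0],
    [-0.23,-0.27,0],
  ],
  yaw=[4,10,16,22,28,34,40,46],
)

```text
clock: 0.9
position: [0.3041, 0.1954, 0.2187]
tcp_rot: [3.141, 0.0, 2.027]
wrist_force: [0.7, 1.2, 0.6]
opening: 0.093
```

```bash
python3 p.py .4905 -.2405 .18 84.8
```

```text
pos [0.3041 0.1954 0.2187] yaw 116.14 dp mm [-473.5  -24.8   38.7] turn 31.34 open 0.093 F [0.7 1.2 0.6] q [ 0.44 -0.01  2.09 -0.    1.06 -0.01] t 0.9
```

servo_tool(
  jaw=[-1,-1,-1,-1,-1,-1,-1,-1],
  dp=[
    [-0.05,-0.003,0],
    [-0.1,-0.005,0],
    [-0.15,-0.008,0],
    [-0.2,-0.01,0],
    [-0.25,-0.013,0],
    [-0.3,-0.015,0],
    [-0.34,-0.018,0],
    [-0.36,-0.019,0.0],
  ],
  yaw=[4,8,12,16,20,24,28,31.3],
)

```text
clock: 1.7
position: [0.4474, -0.1367, 0.2183]
tcp_rot: [-3.141, 0.0, 1.48]
wrist_force: [0.3, 0.4, -0.3]
opening: 0.0929
```

```bash
python3 p.py .4905 -.2405 .14 84.8
```

```text
pos [ 0.4474 -0.1367  0.2183] yaw 84.77 dp mm [-99.4  52.4  78.3] turn -0.03 open 0.0929 F [ 0.3  0.4 -0.3] q [-0.4   0.2   1.86 -0.    1.09 -0.3 ] t 1.7
```

servo_tool(
  jaw=[-1,-1,-1,-1,-1,-1,-1,-1],
  dp=[
    [-0.03,0.015,0],
    [-0.06,0.03,0.01],
    [-0.09,0.045,0.02],
    [-0.0995,0.0525,0.03],
    [-0.0995,0.0525,0.05],
    [-0.0995,0.0525,0.07],
    [-0.0995,0.0525,0.078],
    [-0.0995,0.0525,0.078],
  ],
  yaw=[0,0,0,0,0,0,0,0],
)

```text
clock: 2.5
position: [0.4901, -0.2367, 0.1397]
tcp_rot: [-3.14, -0.001, 1.485]
wrist_force: [0.4, -0.0, -0.1]
opening: 0.0925
```

```bash
python3 p.py .4905 -.2405 .0755 84.8; python3 - <<'E'
from workcell import camera
from h import *
c=camera("side");cv2.imwrite("pics/s1.png",cv2.resize(c["color"][180:380,200:440],None,fx=3,fy=3,interpolation=2))
E
```

```text
pos [ 0.4901 -0.2367  0.1397] yaw 85.09 dp mm [-3.8  0.9 64.2] turn 0.29 open 0.0925 F [ 0.4 -0.  -0.1] q [-0.54  0.44  1.74  0.    0.97 -0.45] t 2.5
```

View pics/s1.png

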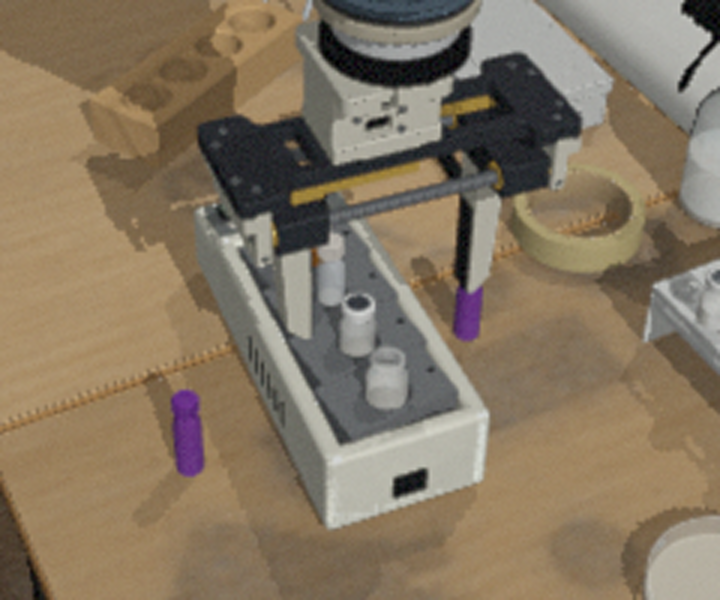

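servo_tool(
  jaw=[-1,-1,-1,-1,-1,-1,-1,-1],
  dp=[
    [-0.004,0.001,0.0],
    [-0.004,0.001,0.01],
    [-0.004,0.001,0.02],
    [-0.004,0.001,0.03],
    [-0.004,0.001,0.04],
    [-0.004,0.001,0.05],
    [-0.004,0.001,0.05],
    [-0.004,0.001,0.05],
  ],
  yaw=[0,0,0,0,0,0,0,0],
)

```text
clock: 3.35
position: [0.4912, -0.2415, 0.0904]
tcp_rot: [-3.141, -0.0, 1.485]
wrist_force: [-0.5, 0.3, 0.0]
opening: 0.0929
```

```bash
python3 p.py .4905 -.2405 .0755 84.8
```

```text
pos [ 0.4912 -0.2415  0.0904] yaw 85.07 dp mm [ 0.9 -0.8 14.9] turn 0.27 open 0.0929 F [-0.5  0.3  0. ] q [-0.54  0.51  1.76  0.    0.86 -0.46] t 3.35
```

servo_tool(
  jaw=[-1,-1,-1,0,0.4,1,1,1],
  dp=[
    [0.001,-0.001,0.008],
    [0.001,-0.001,0.015],
    [0.001,-0.001,0.015],
    [0.001,-0.001,0.015],
    [0.001,-0.001,0.015],
    [0.001,-0.001,0.015],
    [0.001,-0.001,0.015],
    [0.001,-0.001,0.015],
  ],
  yaw=[0,0,0,0,0,0,0,0],
)

```text
clock: 4.15
position: [0.4904, -0.2405, 0.0758]
tcp_rot: [3.141, 0.0, 1.485]
wrist_force: [0.1, 0.6, -0.2]
opening: 0.0576
```

```bash
python3 p.py .4905 -.2405 .0755 84.8
```

```text
pos [ 0.4904 -0.2405  0.0758] yaw 85.07 dp mm [0.  0.1 0.3] turn 0.27 open 0.0576 F [ 0.1  0.6 -0.2] q [-0.54  0.53  1.78 -0.    0.83 -0.46] t 4.15
```

servo_tool(
  jaw=[1,1,1,1,1,1,1,1],
  dp=[
    [0,0,0],
    [0,0,0],
    [0,0,0],
    [0,0,0],
    [0,0,0],
    [0,0,0],
    [0,0,-0.003],
    [0,0,-0.006],
  ],
  yaw=[0,0,0,0,0,0,0,0],
)

```text
clock: 4.95
position: [0.4903, -0.2405, 0.0819]
tcp_rot: [-3.142, -0.0, 1.485]
wrist_force: [-0.1, -0.2, -0.1]
opening: 0.0248
```

servo_tool(
  jaw=[1,1,1,1,1,1,1,1],
  dp=[
    [0,0,-0.003],
    [0,0,-0.01],
    [0,0,-0.02],
    [0,0,-0.035],
    [0,0,-0.05],
    [0,0,-0.065],
    [0,0,-0.08],
    [0,0,-0.09],
  ],
  yaw=[0,0,0,0,0,0,0,0],
)

```text
clock: 5.75
position: [0.4906, -0.2407, 0.1734]
tcp_rot: [3.14, 0.001, 1.485]
wrist_force: [-0.4, 0.3, 0.2]
opening: 0.0247
```

```bash
python3 p.py .4867 .1423 .17 28.5; python3 - <<'E'
from workcell import camera
from h import *
c=camera("side");cv2.imwrite("pics/s2.png",cv2.resize(c["color"][160:360,200:440],None,fx=3,fy=3,interpolation=2))
E
```

```text
pos [ 0.4906 -0.2407  0.1734] yaw 85.06 dp mm [381.2 -36.8   3.1] turn 56.56 open 0.0247 F [-0.4  0.3  0.2] q [-0.54  0.4   1.71 -0.    1.04 -0.46] t 5.75
```

View pics/s2.png

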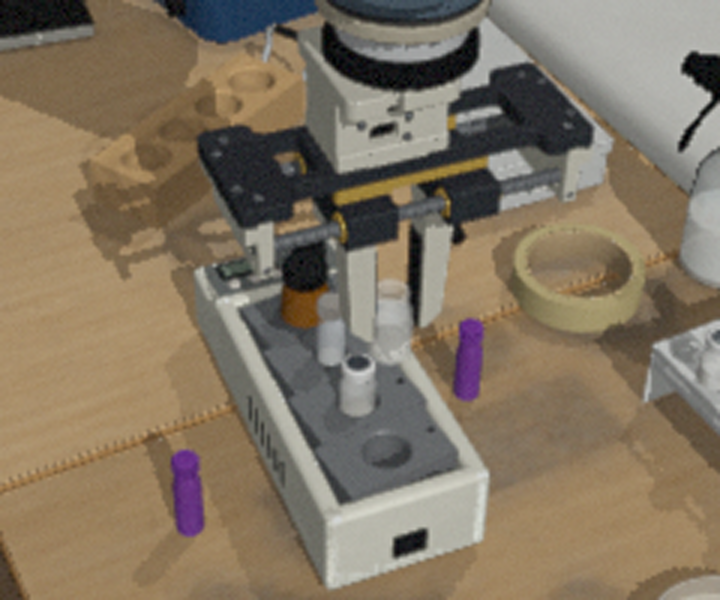

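servo_tool(
  jaw=[1,1,1,1,1,1,1,1],
  dp=[
    [0.015,-0.0015,0],
    [0.04,-0.004,0],
    [0.075,-0.008,0],
    [0.115,-0.011,0],
    [0.155,-0.015,0],
    [0.195,-0.019,0],
    [0.235,-0.023,0],
    [0.275,-0.027,0],
  ],
  yaw=[2,6,12,18,24,30,36,42],
)

```text
clock: 6.6
position: [0.4867, 0.0374, 0.1716]
tcp_rot: [-3.142, 0.0, 0.747]
wrist_force: [0.5, -0.6, 0.3]
opening: 0.0248
```

```bash
python3 p.py .4867 .1423 .17 28.5
```

```text
pos [0.4867 0.0374 0.1716] yaw 42.81 dp mm [ 71.3 -76.9   1.6] turn 14.31 open 0.0248 F [ 0.5 -0.6  0.3] q [-0.02  0.3   1.86 -0.    0.99  0.8 ] t 6.6
```

servo_tool(
  jaw=[1,1,1,1,1,1,1,1],
  dp=[
    [0.025,-0.027,0],
    [0.046,-0.05,0],
    [0.06,-0.064,0],
    [0.069,-0.074,0],
    [0.071,-0.077,0.005],
    [0.071,-0.077,0.02],
    [0.071,-0.077,0.04],
    [0.071,-0.077,0.06],
  ],
  yaw=[5,10,14,14.4,14.4,14.4,14.4,14.4],
)

```text
clock: 7.4
position: [0.4862, 0.14, 0.1107]
tcp_rot: [3.141, 0.0, 0.501]
wrist_force: [0.5, 0.1, -0.2]
opening: 0.0249
```

```bash
python3 p.py .4867 .1423 .0445 28.5;  python3 - <<'E'
from workcell import camera
from h import *
for n in("side","top"):
  c=camera(n);u,v=map(int,proj(c,[.487,.142,.06]));cv2.imwrite(f"pics/{n}3.png",cv2.resize(c["color"][v-60:v+60,u-80:u+80],None,fx=4,fy=4,interpolation=2))
E
```

```text
pos [0.4862 0.14   0.1107] yaw 28.68 dp mm [ 1.5 -1.8 66.2] turn 0.18 open 0.0249 F [ 0.5  0.1 -0.2] q [ 0.19  0.42  1.86 -0.    0.86  1.26] t 7.4
```

View pics/side3.png

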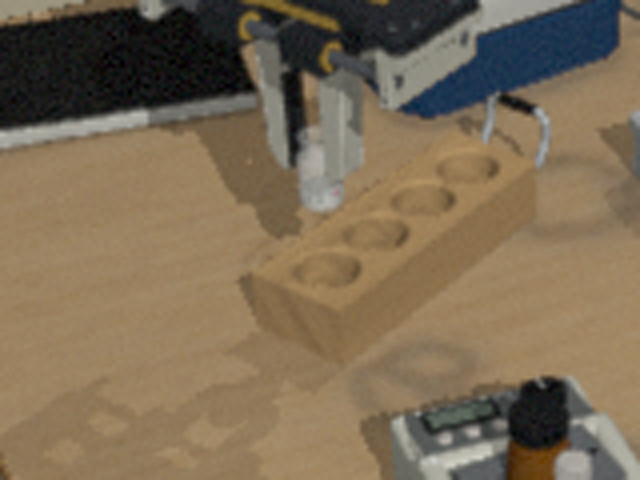

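servo_tool(
  jaw=[1,1,1,1,1,1,1,1],
  dp=[
    [0.0015,-0.002,0.01],
    [0.0015,-0.002,0.02],
    [0.0015,-0.002,0.03],
    [0.0015,-0.002,0.04],
    [0.0015,-0.002,0.048],
    [0.0015,-0.002,0.055],
    [0.0015,-0.002,0.06],
    [0.0015,-0.002,0.062],
  ],
  yaw=[0,0,0,0,0,0,0,0],
)

```text
clock: 8.3
position: [0.4866, 0.143, 0.0491]
tcp_rot: [-3.141, 0.0, 0.5]
wrist_force: [-0.5, -0.5, 0.5]
opening: 0.0249
```

```bash
python3 p.py .4867 .1423 .0445 28.5
```

```text
pos [0.4866 0.143  0.0491] yaw 28.66 dp mm [-0.3  0.7  4.6] turn 0.16 open 0.0249 F [-0.5 -0.5  0.5] q [ 0.19  0.52  1.89 -0.    0.73  1.26] t 8.3
```

servo_tool(
  jaw=[1,1,1,1,1,1,0.4,0],
  dp=[
    [0,0.0005,0.0015],
    [0,0.0005,0.003],
    [0,0.0005,0.0045],
    [0,0.0005,0.005],
    [0,0.0005,0.005],
    [0,0.0005,0.005],
    [0,0.0005,0.005],
    [0,0.0005,0.005],
  ],
  yaw=[0,0,0,0,0,0,0,0],
)

```text
clock: 9.1
position: [0.487, 0.1426, 0.0447]
tcp_rot: [3.142, -0.0, 0.5]
wrist_force: [0.9, 0.4, 0.1]
opening: 0.0322
```

servo_tool(
  jaw=[-0.4,-0.4,-0.4,-0.4,-0.4,-0.4,-0.4,-0.4],
  dp=[
    [0,0,0],
    [0,0,0],
    [0,0,0],
    [0,0,-0.01],
    [0,0,-0.03],
    [0,0,-0.06],
    [0,0,-0.1],
    [0,0,-0.125],
  ],
  yaw=[0,0,0,0,0,0,0,0],
)

```text
clock: 9.9
position: [0.4875, 0.1427, 0.1729]
tcp_rot: [3.141, -0.003, 0.5]
wrist_force: [0.8, -0.0, -0.5]
opening: 0.065
```

```bash
python3 p.py .4946 -.1957 .16 84.8; python3 - <<'E'
from workcell import camera
from h import *
c=camera("side");u,v=map(int,proj(c,[.53,.16,.06]));cv2.imwrite(f"pics/s4.png",cv2.resize(c["color"][v-60:v+60,u-80:u+80],None,fx=4,fy=4,interpolation=2))
E
```

```text
pos [0.4875 0.1427 0.1729] yaw 28.67 dp mm [-156.2  300.3   12.7] turn -56.13 open 0.065 F [ 0.8 -0.  -0.5] q [0.19 0.33 1.81 0.   1.   1.26] t 9.9
```

View pics/s4.png

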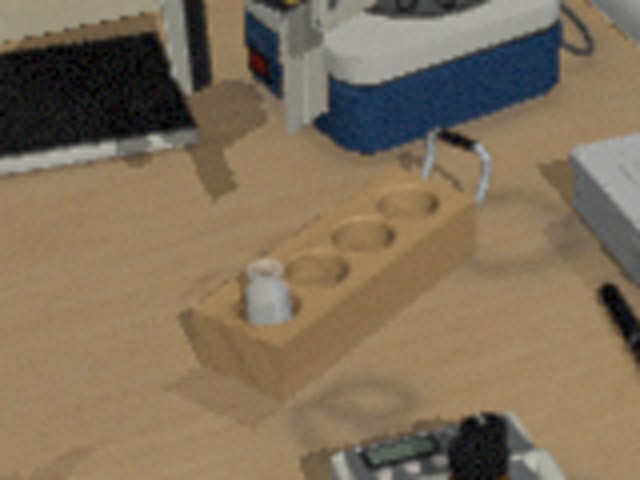

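servo_tool(
  jaw=[-0.4,-0.4,-0.4,-0.4,-0.4,-0.4,-0.4,-0.4],
  dp=[
    [-0.01,0.02,0],
    [-0.03,0.058,0],
    [-0.05,0.096,0],
    [-0.07,0.135,0],
    [-0.09,0.173,0],
    [-0.11,0.211,0],
    [-0.13,0.25,0],
    [-0.147,0.283,0],
  ],
  yaw=[-4,-11,-18,-25,-33,-41,-49,-56],
)

```text
clock: 10.75
position: [0.4935, -0.1782, 0.1702]
tcp_rot: [3.141, 0.0, 1.483]
wrist_force: [-0.0, 0.4, 0.4]
opening: 0.0652
```

```bash
python3 p.py .4946 -.1957 .095 84.8
```

```text
pos [ 0.4935 -0.1782  0.1702] yaw 84.97 dp mm [-17.3   2.6  75.2] turn 0.17 open 0.0652 F [-0.   0.4  0.4] q [-0.44  0.36  1.77 -0.    1.01 -0.35] t 10.75
```

servo_tool(
  jaw=[-0.4,-0.4,-0.4,-0.4,-0.4,-0.4,-0.4,-0.4],
  dp=[
    [-0.01,0.0015,0],
    [-0.0165,0.0025,0],
    [-0.0165,0.0025,0.015],
    [-0.0165,0.0025,0.035],
    [-0.0165,0.0025,0.055],
    [-0.0165,0.0025,0.07],
    [-0.0165,0.0025,0.075],
    [-0.0165,0.0025,0.075],
  ],
  yaw=[0,0,0,0,0,0,0,0],
)

```text
clock: 11.55
position: [0.4946, -0.192, 0.0945]
tcp_rot: [-3.141, -0.0, 1.477]
wrist_force: [0.2, 0.1, -0.5]
opening: 0.065
```

```bash
python3 p.py .4946 -.1957 .0755 84.8
```

```text
pos [ 0.4946 -0.192   0.0945] yaw 84.65 dp mm [-3.7  0.3 19. ] turn -0.15 open 0.065 F [ 0.2  0.1 -0.5] q [-0.46  0.48  1.81  0.    0.85 -0.36] t 11.55
```

servo_tool(
  jaw=[-0.4,-0.4,-0.4,1,1,1,1,1],
  dp=[
    [-0.0037,0,0.007],
    [-0.0037,0,0.014],
    [-0.0037,0,0.019],
    [-0.0037,0,0.019],
    [-0.0037,0,0.019],
    [-0.0037,0,0.019],
    [-0.0037,0,0.019],
    [-0.0037,0,0.019],
  ],
  yaw=[0,0,0,0,0,0,0,0],
)

```text
clock: 12.35
position: [0.4945, -0.1966, 0.0758]
tcp_rot: [3.141, 0.0, 1.478]
wrist_force: [-0.3, 0.1, -0.7]
opening: 0.0295
```

servo_tool(
  jaw=[1,1,1,1,1,1,1,1],
  dp=[
    [0,0,0],
    [0,0,0],
    [0,0,0],
    [0,0,0],
    [0,0,0],
    [0,0,0],
    [0,0,-0.003],
    [0,0,-0.006],
  ],
  yaw=[0,0,0,0,0,0,0,0],
)

```text
clock: 13.15
position: [0.4942, -0.1965, 0.0817]
tcp_rot: [-3.141, -0.0, 1.478]
wrist_force: [-0.0, -0.2, -0.6]
opening: 0.022
```

servo_tool(
  jaw=[1,1,1,1,1,1,1,1],
  dp=[
    [0,0,-0.003],
    [0,0,-0.01],
    [0,0,-0.02],
    [0,0,-0.035],
    [0,0,-0.05],
    [0,0,-0.065],
    [0,0,-0.08],
    [0,0,-0.09],
  ],
  yaw=[0,0,0,0,0,0,0,0],
)

```text
clock: 13.95
position: [0.4947, -0.1967, 0.1734]
tcp_rot: [3.14, 0.001, 1.478]
wrist_force: [0.5, 0.2, -0.8]
opening: 0.0221
```

```bash
python3 p.py .5262 .1638 .17 28.5; python3 - <<'E'
from workcell import camera
from h import *
c=camera("side");cv2.imwrite("pics/s5.png",cv2.resize(c["color"][160:360,200:440],None,fx=3,fy=3,interpolation=2))
E
```

```text
pos [ 0.4947 -0.1967  0.1734] yaw 84.67 dp mm [361.9  -2.1   3.2] turn 56.17 open 0.0221 F [ 0.5  0.2 -0.8] q [-0.47  0.37  1.75  0.    1.02 -0.37] t 13.95
```

View pics/s5.png

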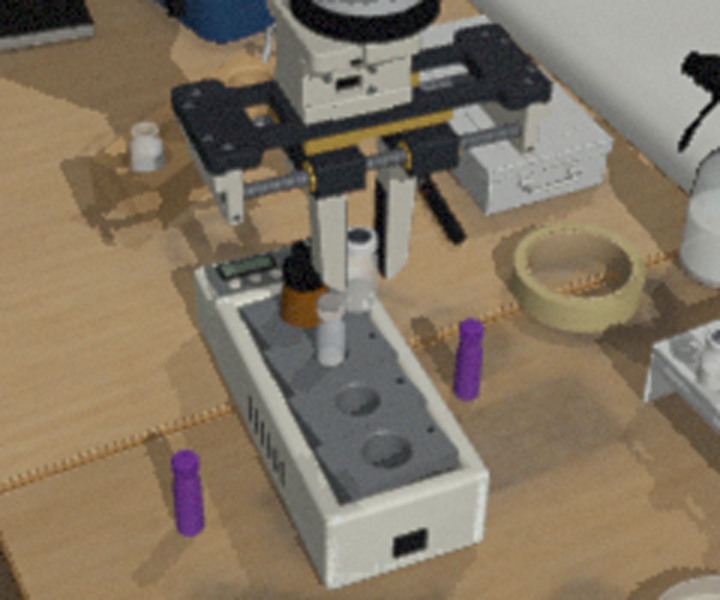

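Held and upright, clear of the others. On to hole 3.

servo_tool(
  jaw=[1,1,1,1,1,1,1,1],
  dp=[
    [0.015,0,0],
    [0.04,0,0],
    [0.075,0,0],
    [0.115,0,0],
    [0.155,0,0],
    [0.195,-0.001,0],
    [0.235,-0.001,0],
    [0.275,-0.002,0],
  ],
  yaw=[2,6,12,18,24,30,36,42],
)

```text
clock: 14.8
position: [0.5178, 0.0791, 0.1716]
tcp_rot: [-3.142, 0.0, 0.74]
wrist_force: [0.8, -1.0, -0.4]
opening: 0.0222
```

```bash
python3 p.py .5262 .1638 .17 28.5
```

```text
pos [0.5178 0.0791 0.1716] yaw 42.42 dp mm [ 63.4 -56.9   1.6] turn 13.92 open 0.0222 F [ 0.8 -1.  -0.4] q [ 0.06  0.36  1.77 -0.    1.01  0.89] t 14.8
```

servo_tool(
  jaw=[1,1,1,1,1,1,1,1],
  dp=[
    [0.025,-0.022,0],
    [0.045,-0.04,0],
    [0.058,-0.052,0],
    [0.065,-0.0585,0],
    [0.065,-0.0585,0.005],
    [0.065,-0.0585,0.02],
    [0.065,-0.0585,0.04],
    [0.065,-0.0585,0.06],
  ],
  yaw=[5,10,14,14,14,14,14,14],
)

```text
clock: 15.6
position: [0.526, 0.1634, 0.1107]
tcp_rot: [3.141, 0.0, 0.501]
wrist_force: [0.6, 0.8, 0.5]
opening: 0.0218
```

```bash
python3 p.py .5262 .1638 .0445 28.5
```

```text
pos [0.526  0.1634 0.1107] yaw 28.73 dp mm [ 0.4 -0.3 66.2] turn 0.23 open 0.0218 F [0.6 0.8 0.5] q [ 0.22  0.49  1.74 -0.    0.91  1.29] t 15.6
```

servo_tool(
  jaw=[1,1,1,1,1,1,1,1],
  dp=[
    [0,0,0.01],
    [0,0,0.02],
    [0,0,0.03],
    [0,0,0.04],
    [0,0,0.048],
    [0,0,0.055],
    [0,0,0.06],
    [0,0,0.062],
  ],
  yaw=[0,0,0,0,0,0,0,0],
)

```text
clock: 16.4
position: [0.5259, 0.1645, 0.0492]
tcp_rot: [-3.141, 0.0, 0.5]
wrist_force: [0.4, -0.9, 0.7]
opening: 0.0222
```

```bash
python3 p.py .5262 .1638 .0445 28.5
```

```text
pos [0.5259 0.1645 0.0492] yaw 28.67 dp mm [-0.1  0.7  4.7] turn 0.17 open 0.0222 F [ 0.4 -0.9  0.7] q [ 0.22  0.58  1.77 -0.    0.79  1.29] t 16.4
```

servo_tool(
  jaw=[1,1,1,1,1,1,0.4,0],
  dp=[
    [0,0.0005,0.0015],
    [0,0.0005,0.003],
    [0,0.0005,0.0045],
    [0,0.0005,0.005],
    [0,0.0005,0.005],
    [0,0.0005,0.005],
    [0,0.0005,0.005],
    [0,0.0005,0.005],
  ],
  yaw=[0,0,0,0,0,0,0,0],
)

```text
clock: 17.2
position: [0.5264, 0.1641, 0.0447]
tcp_rot: [3.142, -0.0, 0.5]
wrist_force: [-0.3, -0.5, -0.6]
opening: 0.0319
```

servo_tool(
  jaw=[-0.4,-0.4,-0.4,-0.4,-0.4,-0.4,-0.4,-0.4],
  dp=[
    [0,0,0],
    [0,0,0],
    [0,0,0],
    [0,0,-0.01],
    [0,0,-0.03],
    [0,0,-0.06],
    [0,0,-0.1],
    [0,0,-0.125],
  ],
  yaw=[0,0,0,0,0,0,0,0],
)

```text
clock: 18.0
position: [0.527, 0.1642, 0.173]
tcp_rot: [3.141, -0.003, 0.5]
wrist_force: [0.5, -0.3, 0.1]
opening: 0.0652
```

```bash
python3 p.py .4986 -.1509 .16 84.8; python3 - <<'E'
from workcell import camera
from h import *
c=camera("side");u,v=map(int,proj(c,[.53,.16,.06]));cv2.imwrite(f"pics/s6.png",cv2.resize(c["color"][v-60:v+60,u-80:u+80],None,fx=4,fy=4,interpolation=2))
E
```

```text
pos [0.527  0.1642 0.173 ] yaw 28.66 dp mm [-176.1  262.9   12.7] turn -56.14 open 0.0652 F [ 0.5 -0.3  0.1] q [0.22 0.4  1.7  0.   1.04 1.29] t 18.0
```

View pics/s6.png

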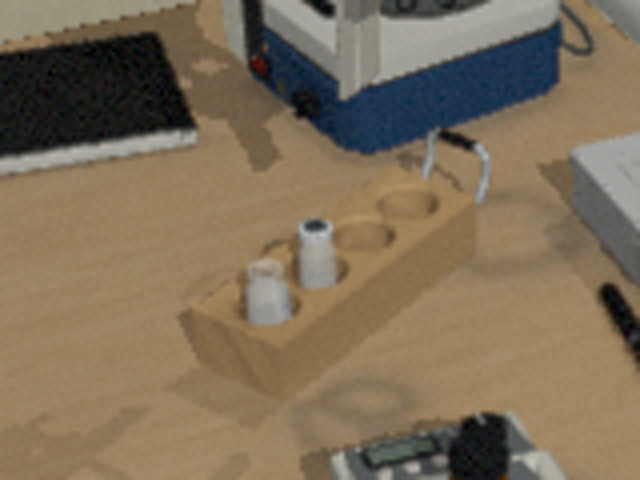

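servo_tool(
  jaw=[-0.4,-0.4,-0.4,-0.4,-0.4,-0.4,-0.4,-0.4],
  dp=[
    [-0.012,0.018,0],
    [-0.035,0.052,0],
    [-0.058,0.087,0],
    [-0.082,0.122,0],
    [-0.105,0.157,0],
    [-0.128,0.191,0],
    [-0.15,0.224,0],
    [-0.167,0.25,0],
  ],
  yaw=[-4,-11,-18,-25,-33,-41,-49,-56],
)

```text
clock: 18.85
position: [0.4993, -0.1375, 0.1702]
tcp_rot: [3.141, 0.0, 1.483]
wrist_force: [1.0, -0.6, 0.0]
opening: 0.065
```

```bash
python3 p.py .4986 -.1509 .095 84.8
```

```text
pos [ 0.4993 -0.1375  0.1702] yaw 84.94 dp mm [-13.4   0.5  75.2] turn 0.14 open 0.065 F [ 1.  -0.6  0. ] q [-0.36  0.35  1.78 -0.    1.01 -0.27] t 18.85
```

servo_tool(
  jaw=[-0.4,-0.4,-0.4,-0.4,-0.4,-0.4,-0.4,-0.4],
  dp=[
    [-0.01,0.0005,0],
    [-0.016,0.0005,0],
    [-0.016,0.0005,0],
    [-0.016,0.0005,0.015],
    [-0.016,0.0005,0.035],
    [-0.016,0.0005,0.055],
    [-0.016,0.0005,0.07],
    [-0.016,0.0005,0.075],
  ],
  yaw=[0,0,0,0,0,0,0,0],
)

```text
clock: 19.65
position: [0.4982, -0.1498, 0.0934]
tcp_rot: [-3.139, -0.001, 1.478]
wrist_force: [0.9, 0.3, -0.5]
opening: 0.0652
```

```bash
python3 p.py .4986 -.1509 .0755 84.8
```

```text
pos [ 0.4982 -0.1498  0.0934] yaw 84.66 dp mm [-1.1  0.5 17.9] turn -0.14 open 0.0652 F [ 0.9  0.3 -0.5] q [-0.38  0.47  1.83  0.    0.84 -0.29] t 19.65
```

servo_tool(
  jaw=[-0.4,-0.4,-0.4,1,1,1,1,1],
  dp=[
    [-0.0005,0.0005,0.007],
    [-0.0005,0.0005,0.014],
    [-0.0005,0.0005,0.019],
    [-0.0005,0.0005,0.019],
    [-0.0005,0.0005,0.019],
    [-0.0005,0.0005,0.019],
    [-0.0005,0.0005,0.019],
    [-0.0005,0.0005,0.019],
  ],
  yaw=[0,0,0,0,0,0,0,0],
)

```text
clock: 20.45
position: [0.4993, -0.152, 0.0758]
tcp_rot: [3.141, 0.0, 1.478]
wrist_force: [0.1, -0.4, 0.1]
opening: 0.0298
```

servo_tool(
  jaw=[1,1,1,1,1,1,1,1],
  dp=[
    [0,0,0],
    [0,0,0],
    [0,0,0],
    [0,0,0],
    [0,0,0],
    [0,0,0],
    [0,0,-0.003],
    [0,0,-0.006],
  ],
  yaw=[0,0,0,0,0,0,0,0],
)

```text
clock: 21.25
position: [0.499, -0.1519, 0.0817]
tcp_rot: [-3.141, -0.0, 1.478]
wrist_force: [0.4, -0.5, 0.7]
opening: 0.0175
```

servo_tool(
  jaw=[1,1,1,1,1,1,1,1],
  dp=[
    [0,0,-0.003],
    [0,0,-0.01],
    [0,0,-0.02],
    [0,0,-0.035],
    [0,0,-0.05],
    [0,0,-0.065],
    [0,0,-0.08],
    [0,0,-0.09],
  ],
  yaw=[0,0,0,0,0,0,0,0],
)

```text
clock: 22.05
position: [0.4995, -0.1521, 0.1734]
tcp_rot: [3.14, 0.001, 1.478]
wrist_force: [0.4, 0.3, -0.5]
opening: 0.0175
```

```bash
python3 p.py .5658 .1852 .17 28.5; python3 - <<'E'
from workcell import camera
from h import *
c=camera("side");cv2.imwrite("pics/s7.png",cv2.resize(c["color"][160:360,200:440],None,fx=3,fy=3,interpolation=2))
E
```

```text
pos [ 0.4995 -0.1521  0.1734] yaw 84.67 dp mm [342.   34.7   3.3] turn 56.17 open 0.0175 F [ 0.4  0.3 -0.5] q [-0.38  0.35  1.77 -0.    1.02 -0.29] t 22.05
```

View pics/s7.png

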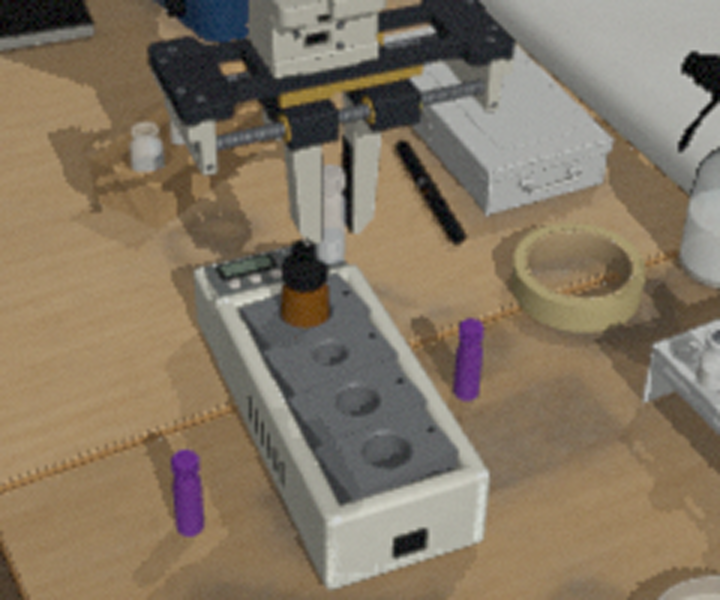

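servo_tool(
  jaw=[1,1,1,1,1,1,1,1],
  dp=[
    [0.015,0.0015,0],
    [0.04,0.004,0],
    [0.075,0.0075,0],
    [0.115,0.0115,0],
    [0.155,0.0155,0],
    [0.195,0.0195,0],
    [0.235,0.024,0],
    [0.275,0.028,0],
  ],
  yaw=[2,6,12,18,24,30,36,42],
)

```text
clock: 22.9
position: [0.5526, 0.121, 0.1715]
tcp_rot: [-3.141, 0.0, 0.74]
wrist_force: [-0.2, -0.2, 0.1]
opening: 0.017
```

```bash
python3 p.py .5658 .1852 .17 28.5
```

```text
pos [0.5526 0.121  0.1715] yaw 42.42 dp mm [ 53.1 -38.5   1.5] turn 13.92 open 0.017 F [-0.2 -0.2  0.1] q [ 0.13  0.43  1.66 -0.    1.05  0.96] t 22.9
```

servo_tool(
  jaw=[1,1,1,1,1,1,1,1],
  dp=[
    [0.025,-0.018,0],
    [0.04,-0.029,0],
    [0.05,-0.036,0],
    [0.055,-0.0395,0],
    [0.055,-0.0395,0.005],
    [0.055,-0.0395,0.02],
    [0.055,-0.0395,0.04],
    [0.055,-0.0395,0.06],
  ],
  yaw=[5,10,14,14,14,14,14,14],
)

```text
clock: 23.7
position: [0.5661, 0.1847, 0.1107]
tcp_rot: [3.141, 0.0, 0.502]
wrist_force: [0.4, -0.6, -0.4]
opening: 0.0174
```

```bash
python3 p.py .5658 .1852 .0445 28.5
```

```text
pos [0.5661 0.1847 0.1107] yaw 28.73 dp mm [-0.  -0.6 66.2] turn 0.23 open 0.0174 F [ 0.4 -0.6 -0.4] q [ 0.24  0.56  1.62 -0.    0.96  1.31] t 23.7
```

servo_tool(
  jaw=[1,1,1,1,1,1,1,1],
  dp=[
    [0,0,0.01],
    [0,0,0.02],
    [0,0,0.03],
    [0,0,0.04],
    [0,0,0.048],
    [0,0,0.055],
    [0,0,0.06],
    [0,0,0.062],
  ],
  yaw=[0,0,0,0,0,0,0,0],
)

```text
clock: 24.5
position: [0.5662, 0.1856, 0.0492]
tcp_rot: [-3.141, 0.0, 0.5]
wrist_force: [0.2, -0.7, 0.0]
opening: 0.0175
```

```bash
python3 p.py .5658 .1852 .0445 28.5
```

```text
pos [0.5662 0.1856 0.0492] yaw 28.67 dp mm [-0.5  0.2  4.7] turn 0.17 open 0.0175 F [ 0.2 -0.7  0. ] q [0.24 0.65 1.65 0.   0.85 1.31] t 24.5
```

servo_tool(
  jaw=[1,1,1,1,1,1,0.4,0],
  dp=[
    [0,0,0.0015],
    [0,0,0.003],
    [0,0,0.0045],
    [0,0,0.005],
    [0,0,0.005],
    [0,0,0.005],
    [0,0,0.005],
    [0,0,0.005],
  ],
  yaw=[0,0,0,0,0,0,0,0],
)

```text
clock: 25.3
position: [0.5663, 0.1856, 0.0447]
tcp_rot: [3.142, -0.0, 0.5]
wrist_force: [-0.6, 0.5, 0.4]
opening: 0.0288
```

servo_tool(
  jaw=[-0.4,-0.4,-0.4,-0.4,-0.4,-0.4,-0.4,-0.4],
  dp=[
    [0,0,0],
    [0,0,0],
    [0,0,0],
    [0,0,-0.01],
    [0,0,-0.03],
    [0,0,-0.06],
    [0,0,-0.1],
    [0,0,-0.125],
  ],
  yaw=[0,0,0,0,0,0,0,0],
)

```text
clock: 26.1
position: [0.567, 0.1858, 0.1732]
tcp_rot: [3.141, -0.003, 0.5]
wrist_force: [0.3, 0.4, 1.0]
opening: 0.065
```

```bash
python3 p.py .5027 -.1061 .16 84.8; python3 - <<'E'
from workcell import camera
from h import *
c=camera("side");u,v=map(int,proj(c,[.53,.16,.06]));cv2.imwrite(f"pics/s8.png",cv2.resize(c["color"][v-60:v+60,u-80:u+80],None,fx=4,fy=4,interpolation=2))
E
```

```text
pos [0.567  0.1858 0.1732] yaw 28.67 dp mm [-196.4  225.3   12.7] turn -56.13 open 0.065 F [0.3 0.4 1. ] q [0.24 0.48 1.57 0.   1.08 1.31] t 26.1
```

View pics/s8.png

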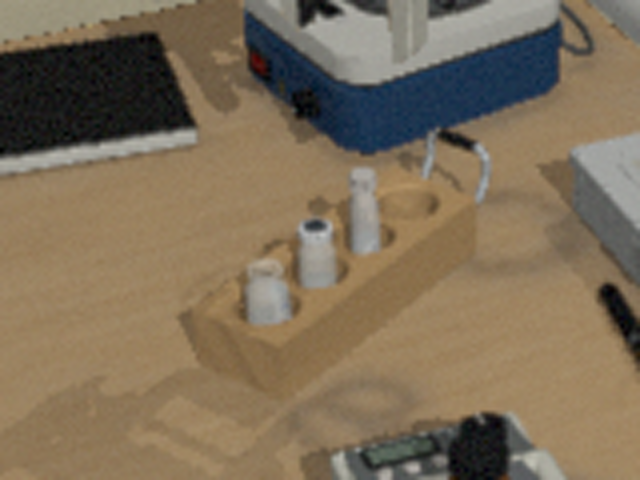

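Slim vial stands in hole 2. Now the amber bottle.

servo_tool(
  jaw=[-0.4,-0.4,-0.4,-0.4,-0.4,-0.4,-0.4,-0.4],
  dp=[
    [-0.013,0.015,0],
    [-0.039,0.045,0],
    [-0.065,0.075,0],
    [-0.091,0.104,0],
    [-0.117,0.134,0],
    [-0.143,0.164,0],
    [-0.167,0.192,0],
    [-0.186,0.213,0],
  ],
  yaw=[-4,-11,-18,-25,-33,-41,-49,-56],
)

```text
clock: 26.95
position: [0.5047, -0.0924, 0.1703]
tcp_rot: [3.141, 0.0, 1.482]
wrist_force: [-0.4, 0.4, -0.1]
opening: 0.0651
```

```bash
python3 p.py .5027 -.1061 .115 84.8
```

```text
pos [ 0.5047 -0.0924  0.1703] yaw 84.94 dp mm [-13.8  -0.9  55.3] turn 0.14 open 0.0651 F [-0.4  0.4 -0.1] q [-0.27  0.34  1.8  -0.    1.   -0.18] t 26.95
```

servo_tool(
  jaw=[-0.4,-0.4,-0.4,-0.4,-0.4,-0.4,-0.4,-0.4],
  dp=[
    [-0.01,-0.001,0],
    [-0.0155,-0.001,0],
    [-0.0155,-0.001,0.01],
    [-0.0155,-0.001,0.03],
    [-0.0155,-0.001,0.045],
    [-0.0155,-0.001,0.055],
    [-0.0155,-0.001,0.055],
    [-0.0155,-0.001,0.055],
  ],
  yaw=[0,0,0,0,0,0,0,0],
)

```text
clock: 27.75
position: [0.5031, -0.1054, 0.1148]
tcp_rot: [-3.142, -0.0, 1.478]
wrist_force: [0.0, -0.1, 0.1]
opening: 0.0647
```

```bash
python3 p.py .5027 -.1061 .0755 84.8
```

```text
pos [ 0.5031 -0.1054  0.1148] yaw 84.67 dp mm [-0.7 -0.3 39.3] turn -0.13 open 0.0647 F [ 0.  -0.1  0.1] q [-0.3   0.42  1.84  0.    0.88 -0.2 ] t 27.75
```

servo_tool(
  jaw=[-0.4,-0.4,-0.4,-0.4,-0.4,1,1,1],
  dp=[
    [0,0,0.01],
    [0,0,0.02],
    [0,0,0.03],
    [0,0,0.036],
    [0,0,0.039],
    [0,0,0.039],
    [0,0,0.039],
    [0,0,0.039],
  ],
  yaw=[0,0,0,0,0,0,0,0],
)

```text
clock: 28.55
position: [0.503, -0.106, 0.076]
tcp_rot: [3.141, 0.0, 1.478]
wrist_force: [-0.6, -0.5, 0.2]
opening: 0.0455
```

servo_tool(
  jaw=[1,1,1,1,1,1,1,1],
  dp=[
    [0,0,0],
    [0,0,0],
    [0,0,0],
    [0,0,0],
    [0,0,0],
    [0,0,0],
    [0,0,-0.003],
    [0,0,-0.006],
  ],
  yaw=[0,0,0,0,0,0,0,0],
)

```text
clock: 29.35
position: [0.5026, -0.1058, 0.0816]
tcp_rot: [-3.141, -0.0, 1.478]
wrist_force: [-0.3, -0.0, -0.5]
opening: 0.0313
```

servo_tool(
  jaw=[1,1,1,1,1,1,1,1],
  dp=[
    [0,0,-0.003],
    [0,0,-0.01],
    [0,0,-0.02],
    [0,0,-0.035],
    [0,0,-0.05],
    [0,0,-0.065],
    [0,0,-0.08],
    [0,0,-0.09],
  ],
  yaw=[0,0,0,0,0,0,0,0],
)

```text
clock: 30.15
position: [0.503, -0.1059, 0.1733]
tcp_rot: [3.14, 0.0, 1.478]
wrist_force: [0.3, 0.6, -0.2]
opening: 0.0309
```

```bash
python3 p.py .6053 .2067 .17 28.5; python3 - <<'E'
from workcell import camera
from h import *
c=camera("side");cv2.imwrite("pics/s9.png",cv2.resize(c["color"][140:340,200:440],None,fx=3,fy=3,interpolation=2))
E
```

```text
pos [ 0.503  -0.1059  0.1733] yaw 84.67 dp mm [320.8  72.7   3.3] turn 56.17 open 0.0309 F [ 0.3  0.6 -0.2] q [-0.3   0.34  1.79 -0.    1.01 -0.21] t 30.15
```

View pics/s9.png

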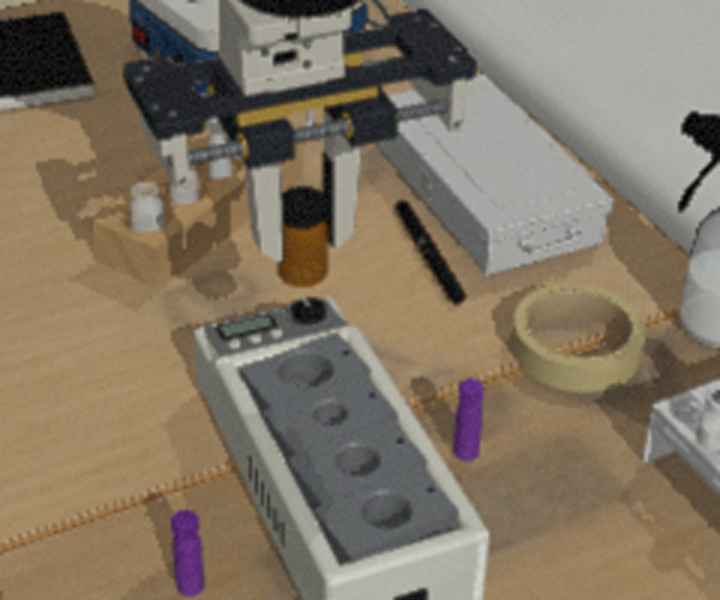

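servo_tool(
  jaw=[1,1,1,1,1,1,1,1],
  dp=[
    [0.015,0.0035,0],
    [0.04,0.009,0],
    [0.075,0.017,0],
    [0.11,0.025,0],
    [0.145,0.033,0],
    [0.18,0.041,0],
    [0.22,0.05,0],
    [0.26,0.059,0],
  ],
  yaw=[2,6,12,18,24,30,36,42],
)

```text
clock: 31.0
position: [0.5858, 0.149, 0.1714]
tcp_rot: [-3.141, 0.0, 0.74]
wrist_force: [0.7, -1.5, -0.7]
opening: 0.0314
```

```bash
python3 p.py .6053 .2067 .17 28.5
```

```text
pos [0.5858 0.149  0.1714] yaw 42.4 dp mm [ 53.3 -29.4   1.4] turn 13.9 open 0.0314 F [ 0.7 -1.5 -0.7] q [ 0.17  0.5   1.55 -0.    1.09  1.  ] t 31.0
```

servo_tool(
  jaw=[1,1,1,1,1,1,1,1],
  dp=[
    [0.025,-0.014,0],
    [0.04,-0.022,0],
    [0.05,-0.028,0],
    [0.055,-0.03,0],
    [0.055,-0.03,0.005],
    [0.055,-0.03,0.02],
    [0.055,-0.03,0.04],
    [0.055,-0.03,0.06],
  ],
  yaw=[5,10,14,14,14,14,14,14],
)

```text
clock: 31.8
position: [0.6054, 0.2059, 0.1099]
tcp_rot: [-3.141, 0.001, 0.501]
wrist_force: [-0.0, 0.5, -1.1]
opening: 0.0315
```

servo_tool(
  jaw=[1,1,1,1,1,1,1,1],
  dp=[
    [0,0,0.01],
    [0,0,0.02],
    [0,0,0.03],
    [0,0,0.036],
    [0,0,0.036],
    [0,0,0.036],
    [0,0,0.036],
    [0,0,0.036],
  ],
  yaw=[0,0,0,0,0,0,0,0],
)

```text
clock: 32.6
position: [0.6061, 0.2069, 0.0761]
tcp_rot: [3.141, -0.001, 0.5]
wrist_force: [-0.2, 1.6, -0.7]
opening: 0.031
```

```bash
python3 p.py .6053 .2067 .0445 28.5; python3 - <<'E'
from workcell import camera
from h import *
c=camera("side");u,v=map(int,proj(c,[.6,.2,.06]))
cv2.imwrite("pics/s10.png",cv2.resize(c["color"][v-45:v+45,u-60:u+60],None,fx=6,fy=6,interpolation=2))
# bottle lateral check with depth (side and top)
for n in("side","top"):
    c=camera(n);W=cloud(c)
    with np.errstate(invalid='ignore'):
        for nm,p,zt in(("slim",(.5663,.1856),.084),("stop",(.5264,.1641),.070),("open",(.487,.1426),.066)):
            m=(np.hypot(W[...,0]-p[0],W[...,1]-p[1])<.022)&(W[...,2]>zt-.006)&(W[...,2]<zt+.006);P=W[m]
            if len(P): print(n,nm,m.sum(),np.round((P[:,:2].max(0)+P[:,:2].min(0))/2,4),round(np.median(P[:,2]),4))
E
```

```text
pos [0.6061 0.2069 0.0761] yaw 28.67 dp mm [-0.8 -0.2 31.6] turn 0.17 open 0.031 F [-0.2  1.6 -0.7] q [0.26 0.67 1.51 0.   0.96 1.33] t 32.6
side slim 32 [0.5662 0.1846] 0.0831
side stop 44 [0.5265 0.1634] 0.0703
side open 47 [0.4875 0.1427] 0.0648
top slim 46 [0.5667 0.1856] 0.0836
top stop 74 [0.5266 0.1623] 0.0699
top open 51 [0.4874 0.1419] 0.0662
```

View pics/s10.png

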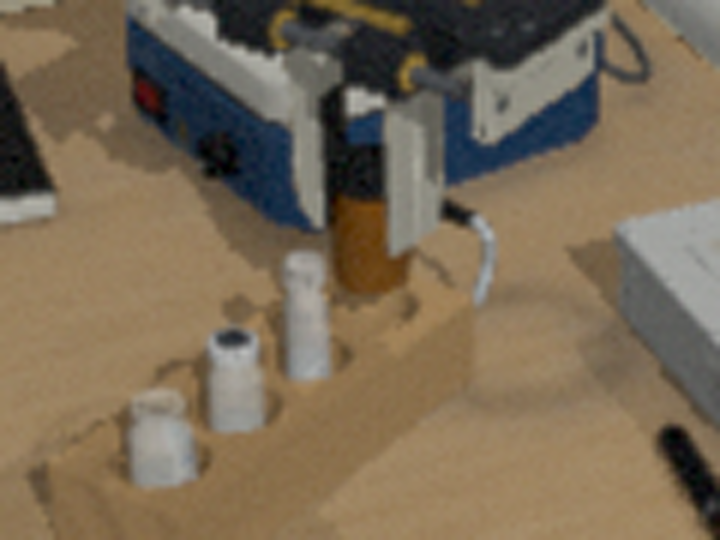

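servo_tool(
  jaw=[1,1,1,1,1,1,1,1],
  dp=[
    [-0.0008,0,0.003],
    [-0.0008,0,0.006],
    [-0.0008,0,0.009],
    [-0.0008,0,0.012],
    [-0.0008,0,0.015],
    [-0.0008,0,0.018],
    [-0.0008,0,0.02],
    [-0.0008,0,0.02],
  ],
  yaw=[0,0,0,0,0,0,0,0],
)

```text
clock: 33.55
position: [0.605, 0.2064, 0.0553]
tcp_rot: [-3.141, 0.0, 0.5]
wrist_force: [0.8, -0.1, -0.4]
opening: 0.031
```

```bash
python3 p.py .6053 .2067 .0445 28.5; python3 - <<'E'
from workcell import camera
from h import *
c=camera("side");u,v=map(int,proj(c,[.6,.2,.06]))
cv2.imwrite("pics/s11.png",cv2.resize(c["color"][v-45:v+45,u-60:u+60],None,fx=6,fy=6,interpolation=2))
E
```

```text
pos [0.605  0.2064 0.0553] yaw 28.66 dp mm [ 0.4 -0.1 10.8] turn 0.16 open 0.031 F [ 0.8 -0.1 -0.4] q [0.26 0.7  1.52 0.   0.92 1.33] t 33.55
```

View pics/s11.png

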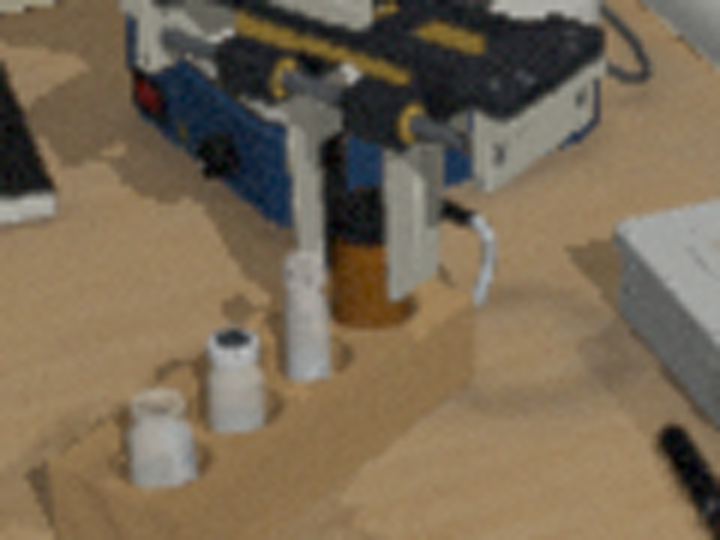

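servo_tool(
  jaw=[1,1,1,1,1,1,0.4,0],
  dp=[
    [0,0,0.003],
    [0,0,0.006],
    [0,0,0.009],
    [0,0,0.0105],
    [0,0,0.0105],
    [0,0,0.0105],
    [0,0,0.0105],
    [0,0,0.0105],
  ],
  yaw=[0,0,0,0,0,0,0,0],
)

```text
clock: 34.4
position: [0.6052, 0.2065, 0.0453]
tcp_rot: [3.142, -0.0, 0.5]
wrist_force: [-0.4, -0.2, -0.9]
opening: 0.0357
```

servo_tool(
  jaw=[-0.4,-0.4,-0.4,-0.4,-0.4,-0.4,-0.4,-0.4],
  dp=[
    [0,0,0],
    [0,0,0],
    [0,0,0],
    [0,0,0],
    [0,0,-0.02],
    [0,0,-0.05],
    [0,0,-0.09],
    [0,0,-0.125],
  ],
  yaw=[0,0,0,0,0,0,0,0],
)

```text
clock: 35.2
position: [0.6051, 0.2065, 0.1719]
tcp_rot: [3.142, -0.0, 0.5]
wrist_force: [0.3, 0.1, -0.5]
opening: 0.0653
```

servo_tool(
  jaw=[-0.4,-0.4,-0.4,-0.4,-0.4,-0.4,-0.4,-0.4],
  dp=[
    [0,0,-0.02],
    [0,0,-0.05],
    [-0.03,0,-0.06],
    [-0.06,0,-0.06],
    [-0.1,0,-0.06],
    [-0.13,0,-0.06],
    [-0.15,0,-0.06],
    [-0.15,0,-0.06],
  ],
  yaw=[0,0,0,0,0,0,0,0],
)

```text
clock: 36.0
position: [0.4722, 0.1338, 0.2305]
tcp_rot: [3.142, 0.0, 0.5]
wrist_force: [0.3, -0.0, 1.1]
opening: 0.0648
```

```bash
python3 - <<'E'
from workcell import camera,telemetry
from h import *
c0=np.array([.546,.1745]);e=np.array([np.cos(np.radians(28.5)),np.sin(np.radians(28.5))])
print(telemetry.observe()["position"],telemetry.observe()["opening"])
for n in("side","top"):
    c=camera(n);W=cloud(c);cv2.imwrite(f"pics/{n}12.png",c["color"])
    with np.errstate(invalid='ignore'):
        for nm,k,zt in(("amber",.0675,.078),("slim",.0225,.084),("stop",-.0225,.070),("open",-.0675,.066)):
            p=c0+k*e
            m=(np.hypot(W[...,0]-p[0],W[...,1]-p[1])<.022)&(W[...,2]>zt-.006)&(W[...,2]<zt+.006);P=W[m]
            if len(P):
                q=(P[:,:2].max(0)+P[:,:2].min(0))/2-p
                print(n,nm,m.sum(),"dy,dx mm",np.round([q@e*1e3,q@[e[1],-e[0]]*1e3],1),round(np.median(P[:,2]),4))
c=camera("side");u,v=map(int,proj(c,[.55,.17,.06]))
cv2.imwrite("pics/s12.png",cv2.resize(c["color"][v-60:v+60,u-80:u+80],None,fx=5,fy=5,interpolation=2))
E
```

```text
[0.47215382 0.13382794 0.23054059] 0.06483860662868114
side amber 79 dy,dx mm [-0.8  0.1] 0.078
side slim 32 dy,dx mm [0.5 1.7] 0.0837
side stop 43 dy,dx mm [ 0.3 -0.5] 0.0697
side open 44 dy,dx mm [ 1.  -0.2] 0.0654
top amber 43 dy,dx mm [-2.8  9.3] 0.078
top open 45 dy,dx mm [-0.4  0.3] 0.0654
```

View pics/s12.png

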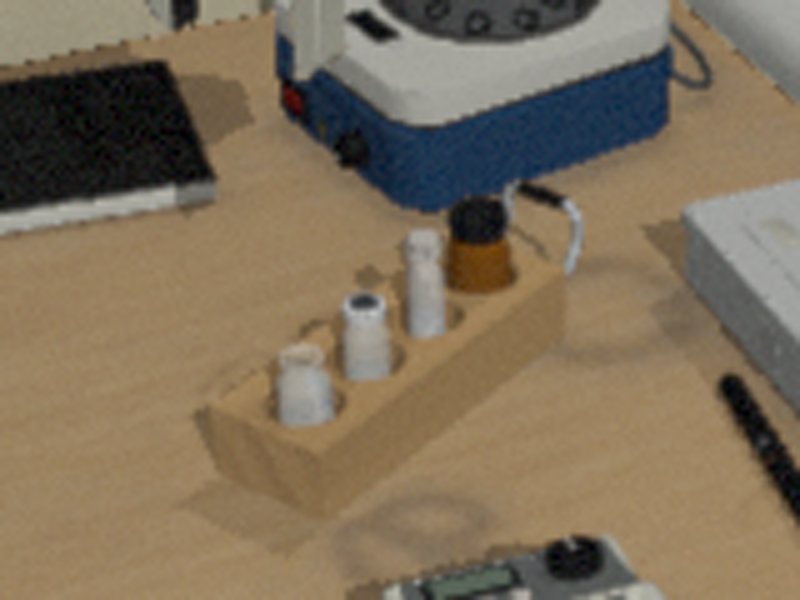

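View pics/top12.png

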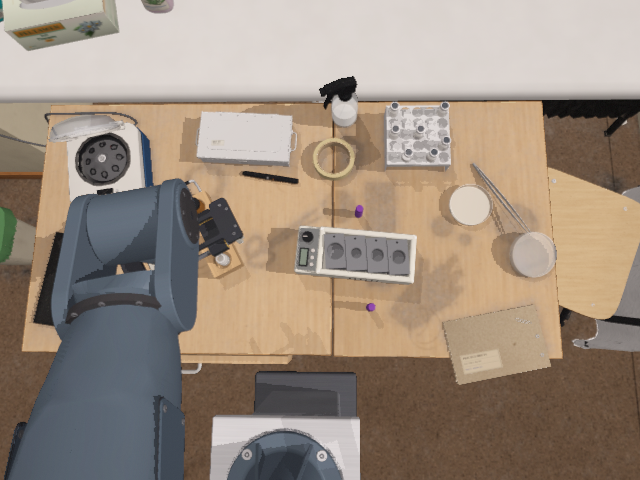

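```bash
python3 -c "
from workcell import r
print(r.sign_off())"
```

```text
the job is handed in; nothing more can be done
None
```

I moved all four bottles from the heater to the rack in their original order and handed the job in at about 36 s. Counted from the rack's handle they stand amber, slim, stoppered, open, matching the heater order from the control panel.

- **Positions:** in the last side-camera check, each bottle was within 2 mm of its hole's centre. The tops were at 78, 84, 70 and 65 mm, within 1 mm of what fully seated bottles should read.
- **State:** all four look upright in the picture. The gripper was open and clear of them, at 0.23 m height.
- **Other objects:** the tape, Petri dish, pen and purple look-alikes appear not to have moved in the top view.
- **Top view disagreed:** the arm blocked part of the last top picture. Its amber reading was off (2.8 mm along the row, 9.3 mm across), and it gave none for the slim and stoppered vials. I put this down to the arm being in the way. The side view was clear and showed the amber bottle centred, so I did not take another top picture.

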